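Refill the grinding-ball feeder

ROBOT

A 6-joint arm with a two-finger parallel gripper is mounted at the origin on the work surface. World frame = base frame: x ahead of the robot, y to its left, z up, the work surface at z = 0. Lengths are in m, angles in degrees, forces in N, time in s.
With the tool pointing down it reaches from about 0.35 to 0.925 m from the base axis. Payload 6.4 kg.
Tool frame: the origin (TCP) lies on the centre line of the jaws, within the pads' length; the fingertips stand 22 mm ahead of it and the grasp point (between the pads) lies 3 mm ahead of it; z points along the fingers, y is the direction in which the jaws open and shut (so a half turn about z gives the same grasp; the last joint's range is limited). The gripper opens to 94 mm and grips with 3 to 60 N. Pads are 16 mm wide; open, the fingers measure 119 mm over their backs; the gripper's body (75 mm by 177 mm) begins 78 mm behind the grasp point.
Start: joints at [57.462, 14.043, 89.255, -0, 76.702, -9.975], TCP at [0.249, 0.6, 0.227] pointing down, gripper open.
Joint ranges: [-179.41, 179.41], [-58.25, 129.5], [7.25, 145.43], [-54.29, 234.29], [11.92, 165.04], [-157.13, 157.13]. Speed limits (degrees/s): [147.25, 147.25, 180, 180, 180, 180].

INTERFACE

Orientations are given as a 3x3 rotation matrix whose columns are the frame's x, y, z axes.
In Python, from rig import sense, camera, hand_in gives the robot as it stands.
- The arm moves only by the tool move_arm, never from a script. Its arguments are lists of equal length, an entry for each row: "delta_pos": the shift along the tool's x, y, z in mm, a list of three; "delta_rot": the turn, a rotation vector about the tool's x, y, z in rad, a list of three. A call has exactly 5 rows; each row shifts and turns the pose as measured when the row begins, along the tool's axes as they then stand; what a row does not reach is not made up. A row lasts 1/8 s, in which the tool goes at most 62.5 mm and 10.7 degrees, less where a joint would pass 70% of its speed; a pose out of reach is approached as far as the arm can. A call is refused whole if a number of a shift passes 62.5 or a number of a turn 0.188, either way. A call with a gripper value outside its range is refused whole. "claw" is the finger opening in mm, from 0 to 94, set as the call begins (left out, the last holds). The fingers move at their own pace and stop on an object; "squeeze" is the grip in N (left out, the last holds). Time passes only in rows, so rows that do not move let the fingers close, or fill a call up. It gives the time, the measured TCP pose, the force and the opening at its end, in the units of the state.
- sense(): the state, without advancing time (a new reading comes with each control period).
- camera(name): name is "side" or "top"; returns a dict with "img" (400x640x3 uint8, red, green, blue), "range_z" (400x640 float32, m along the optical axis (not along the pixel's ray), 0 where there is no reading), "fov_y" (degrees; the focal length in pixels is half the picture's height over the tangent of half this angle, whatever the lens; pixels are square), "cx", "cy" (the principal point, pixels), "xyz" and "rotation" of the camera in the world. Camera axes: x right, y down, z forward; pixel columns grow to the right and rows downward; lengths in m; the calibration is good to about 2 mm. A picture is of the moment at which its call begins.
- hand_in(): hands the job in, once; it reports no verdict.
The state is a dict: "clock": time; "joints": joint angles; "joint_velocities": joint speeds; "joint_efforts": joint torques, N m; "eef_pos": TCP position; "ee_rot": TCP orientation; "ft_force": force on the tool from outside, world axes, zero at the start; "moment": the same for the moment, N m; "finger_gap": finger opening in m.
Only numpy, scipy, OpenCV 4.12 (cv2) and the standard library are available. Lean on these libraries where they do the work, as an engineer would, in place of code of your own. Each camera call takes 0.05 s, during which the arm holds its last target.

TASK

Refill the grinding-ball feeder: slide its cover fully open to the stop, pour all six grinding balls from the cup into the hopper, stand the cup upright on the bench, and slide the cover fully home again. Leave the rack, the beaker and the box where they are.

Things in the scene. Friction and masses are not known exactly. Their poses are not given: they have to be found in the camera images.
- feeder: White bench-top ball feeder, fixed to the bench: a block 130 (its x) x 250 (its y) x 90 mm high; origin at the centre of its underside, z up. Its grey front panel faces its -x. Its top has an open square hopper in the -y half and a plain parking deck in the +y half. Two steel rails (5 wide, 8 high) run along y on its top at x = +-60 mm and guide the cover.
- hopper_mouth (a point): Centre of the hopper's square mouth, 92 x 92 mm, level with the feeder's top (90 mm above the bench), at y = -58 mm in the feeder's frame; same axes as the feeder. Walls are upright.
- hopper_floor (a point): Centre of the hopper's flat floor, 70 mm below the mouth (20 mm above the bench); same axes as the feeder.
- cover (a joint): Sliding aluminium cover plate (112 x 108 x 5 mm) on the feeder's top: 0 m = home over the hopper (shut, at its stop), 0.108 m = fully open against the other stop, parked over the deck. It slides along the feeder's +y to open, about 2 N friction, stays where left.
- tab_top (a point): Centre of the top of the upright grey grip tab in the middle of the cover: tab 40 mm along the feeder's x, 14 mm along the slide direction (feeder's y), 36 mm tall above the plate; its top is 132 mm above the bench. Axes as the feeder.
- cup: Small white plastic cup, open at the top, holding six grinding balls: 75 mm high, straight round walls 58 mm across outside, wall 3 mm, no handle, about 60 g empty. Origin at the centre of its underside, z up through the mouth.
- cup_rim (a point): Centre of the cup's mouth, at rim height (75 mm above its underside).
- ball0: One of six alike steel grinding balls, 18 mm across, 24 g; origin at its centre. Starts in the cup.
- ball1: One of six alike steel grinding balls, 18 mm across, 24 g; origin at its centre. Starts in the cup.
- ball2: One of six alike steel grinding balls, 18 mm across, 24 g; origin at its centre. Starts in the cup.
- ball3: One of six alike steel grinding balls, 18 mm across, 24 g; origin at its centre. Starts in the cup.
- ball4: One of six alike steel grinding balls, 18 mm across, 24 g; origin at its centre. Starts in the cup.
- ball5: One of six alike steel grinding balls, 18 mm across, 24 g; origin at its centre. Starts in the cup.
- rack: Bystander: white tube rack with five capped tubes, 70 (x) x 200 (y) x 96 mm high, origin at the centre of its underside.
- beaker: Bystander: empty clear glass beaker with straight walls, 72 mm across, 95 mm high, origin at the centre of its underside.
- tipbox: Bystander: closed low box, 70 (x) x 100 (y) x 70 mm high, origin at the centre of its underside.
Not all that is in view belongs to the job. What is shaped like the cup but green or purple is not meant.

How it is judged:
By the outcome, as a careful person would: the job done as asked, in the order asked, and still so for the second after the job is handed in, with the robot touching nothing.
It also fails if it takes over 72 s, if anything falls off the work surface, if the arm or the gripper's body presses on something with over 40 N, if the wrist force passes 120 N, or if a joint passes its speed limit or range.

## Working session

There is one attempt and no reset: what is moved stays moved. The work goes in short steps, Python scripts to look and compute and a tool call to move; the robot and the scene stay as the last step left them, time stands still between calls to the robot, and variables do not carry over. Pictures are saved under pics/ and viewed, and the job is handed in when it is done.

Besides the shell and the picture viewer there is one more tool, called after "Emit:" as name(argument=value, ...) on one line, values as JSON. move_arm: Moves the arm, as the interface text tells. Its arguments: {"type":"object","properties":{"delta_pos":{"type":"array"},"delta_rot":{"type":"array"},"claw":{"type":"number"},"squeeze":{"type":"number"}},"required":["delta_pos","delta_rot"]}

```bash
mkdir -p pics; cat > h.py <<'E'
import numpy as np,cv2
from rig import sense,camera
def cam(n,f):
    c=camera(n); cv2.imwrite('pics/'+f+'.png',c['img'][:,:,::-1]); np.savez(f+'.npz',**c); return c
def ld(f): return np.load(f+'.npz')
def xyz(c):
    H,W=c['range_z'].shape; f=H/2/np.tan(np.radians(c['fov_y'])/2)
    u,v=np.meshgrid(np.arange(W),np.arange(H)); z=c['range_z']
    p=np.stack([(u-c['cx'])/f*z,(v-c['cy'])/f*z,z],-1)
    return p@np.array(c['rotation']).T+np.array(c['xyz'])
E
python3 - <<'E'
from h import *
s=sense();print(s)
for n in('side','top'):
    c=cam(n,n+'0');print(n,c['xyz'],c['rotation'],c['fov_y'],c['cx'],c['cy'])
E
```

```text
{'clock': 0.0, 'joints': array([ 5.74616749e+01,  1.40825166e+01,  8.93239552e+01, -1.01206899e-03,
        7.67004546e+01, -9.97810064e+00]), 'joint_velocities': array([-0.04107005,  0.01233182, -0.01790941,  0.07751824,  0.02316985,
       -0.05254186]), 'joint_efforts': array([ 1.17378731e-03, -4.15828300e+01, -3.14598978e+01,  6.85558026e-02,
        3.31863714e-02, -1.28049587e-04]), 'eef_pos': array([0.24910391, 0.59977674, 0.22637217]), 'ee_rot': array([[-9.23478192e-01,  3.83649646e-01, -9.89279064e-04],
       [ 3.83650799e-01,  9.23476887e-01, -1.58252747e-03],
       [ 3.06440248e-04, -1.84096731e-03, -9.99998258e-01]]), 'ft_force': array([ 0.41078734, -0.43105856, -0.21459385]), 'moment': array([-0.02390802, -0.05509115,  0.01664175]), 'finger_gap': 0.093903991172584}
side [ 0.30083268 -0.57769145  0.67933366] [[ 0.89822069 -0.28587491  0.3338789 ]
 [-0.43954055 -0.58750433  0.67944298]
 [ 0.0019196  -0.75704307 -0.65336216]] 51.477921033627325 313.9230317120317 205.86278035969573
top [ 0.4809938  -0.01112034  0.95628469] [[ 0.001956   -0.99239365  0.12308948]
 [-0.99945017  0.00213405  0.03308771]
 [-0.03309871 -0.12308652 -0.99184383]] 52.55366090614857 318.08858421017675 195.3377605375311
```

View pics/top0.png

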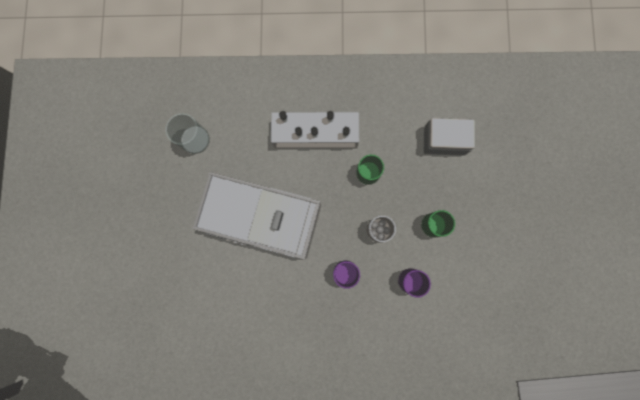

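View pics/side0.png

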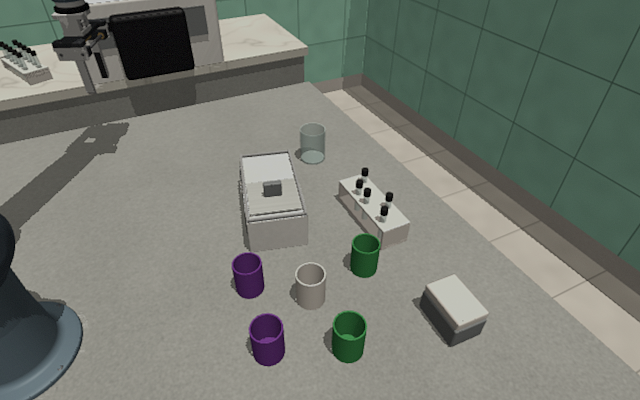

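The top view shows the feeder at about (258,217), its tab at (277,220), the white cup with the balls at (381,229), the rack at (315,130), the beaker at (188,133) and the box at (452,134). The green and purple cups are around the white one.

```bash
python3 - <<'E'
from h import *
c=ld('top0');P=xyz(c)
x,y,z=P[...,0],P[...,1],P[...,2]
def rect(m):
    p=P[m][:,:2]; r=cv2.minAreaRect((p*1000).astype(np.float32)); return len(p),r,cv2.boxPoints(r).round(1).tolist(),p.mean(0)
U,V=np.meshgrid(np.arange(640),np.arange(400))
def win(a,b,cc,d): return (U>a)&(U<b)&(V>cc)&(V<d)
w=win(190,330,165,265)
print('feedertop',rect(w&(z>.08)&(z<.105)))
print('tab',rect(w&(z>.115)), np.percentile(z[w&(z>.115)],[5,50,95]))
for n,a in dict(cup=(362,400,210,248),g1=(352,388,150,188),p1=(328,364,255,293),g2=(420,460,205,240),p2=(395,435,265,300)).items():
    m=win(*a)&(z>.066); p=P[m][:,:2]*1000
    print(n,len(p),cv2.minEnclosingCircle(p.astype(np.float32)),np.percentile(z[m],50))
for n,a in dict(rack=(260,370,100,160),box=(420,485,110,160),beaker=(155,215,105,160)).items():
    m=win(*a)&(z>.05);print(n,rect(m) if m.sum()>4 else m.sum())
c=ld('side0');P=xyz(c);z=P[...,2]
w=win(230,315,145,250)
print('feedertop',rect(w&(z>.08)&(z<.105)))
print('tab',rect(win(255,290,170,205)&(z>.125)))
m=win(290,330,258,310)&(z>.068);print('cup',cv2.minEnclosingCircle((P[m][:,:2]*1000).astype(np.float32)))
i=cv2.imread('pics/top0.png')[165:305,190:470];cv2.imwrite('pics/t0c.png',cv2.resize(i,None,fx=2.8,fy=2.8,interpolation=2))
E
```

```text
feedertop (6778, ((546.58251953125, 150.27452087402344), (250.20281982421875, 130.2113037109375), 75.01310729980469), [[451.29998779296875, 46.29999923706055], [577.0999755859375, 12.600000381469727], [641.7999877929688, 254.3000030517578], [516.0, 288.0]], array([0.54577897, 0.15017415]))
tab (206, ((517.657958984375, 46.072975158691406), (130.08566284179688, 39.23091506958008), 74.1199722290039), [[481.0, -11.100000381469727], [518.7000122070312, -21.899999618530273], [554.2999877929688, 103.30000305175781], [516.5999755859375, 114.0]], array([0.51766127, 0.06757338])) [0.12334443 0.13090249 0.95628469]
cup 128 ((506.4898681640625, -78.6862564086914), 72.2164535522461) 0.07325092688746132
g1 144 ((580.8292846679688, -60.54969024658203), 111.40198516845703) 0.07304475588585646
p1 132 ((437.8474426269531, -34.246028900146484), 48.95323181152344) 0.07360918300400004
g2 163 ((507.58343505859375, -144.14190673828125), 135.6531524658203) 0.07288092864835594
p2 155 ((436.466064453125, -115.58763885498047), 113.56124877929688) 0.0733107582992556
rack (2689, ((633.12451171875, 13.9198150634
[... 832 characters left out ...]
([0.7312227 , 0.31295514]))
feedertop (3793, ((543.8490600585938, 151.80690002441406), (254.76922607421875, 131.2389373779297), 75.68021392822266), [[448.79998779296875, 44.599998474121094], [575.9000244140625, 12.199999809265137], [638.9000244140625, 259.0], [511.79998779296875, 291.5]], array([0.5392105 , 0.13460575]))
tab (119, ((426.5619201660156, -237.17398071289062), (724.9171142578125, 39.18397521972656), 72.82833862304688), [[300.79998779296875, -577.7000122070312], [338.29998779296875, -589.2999877929688], [552.2999877929688, 103.30000305175781], [514.9000244140625, 114.9000015258789]], array([0.52327506, 0.07708713]))
cup ((416.2796630859375, -336.6829528808594), 267.2323913574219)
```

View pics/t0c.png

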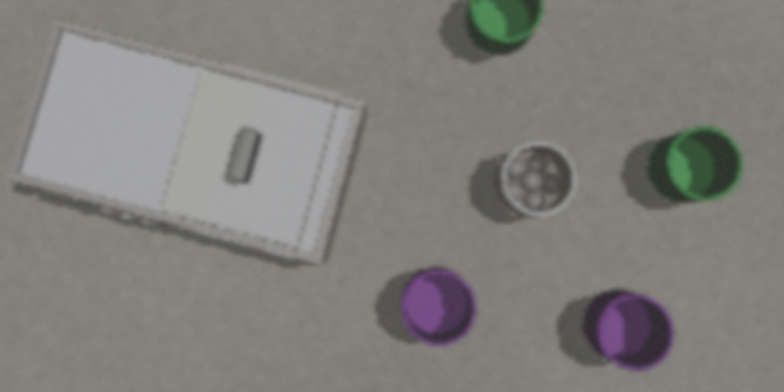

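```bash
python3 - <<'E'
from h import *
U,V=np.meshgrid(np.arange(640),np.arange(400))
def win(a,b,cc,d): return (U>a)&(U<b)&(V>cc)&(V<d)
def circ(p):
    A=np.c_[2*p,np.ones(len(p))];s=np.linalg.lstsq(A,(p**2).sum(1),rcond=None)[0];return s[:2].round(1),np.sqrt(s[2]+s[0]**2+s[1]**2).round(1)
c=ld('top0');P=xyz(c);z=P[...,2]
for n,a in dict(cup=(362,400,210,248),g1=(352,388,150,188),p1=(328,364,255,293),g2=(420,460,205,240),p2=(395,435,265,300)).items():
    m=win(*a)&(z>.07)&(z<.08); p=P[m][:,:2]*1000
    r=cv2.minEnclosingCircle(p.astype(np.float32)); print(n,len(p),r,circ(p))
m=win(190,330,165,265)&(z>.12)&(z<.14);p=P[m][:,:2]*1000;print('tab',len(p),cv2.minAreaRect(p.astype(np.float32)),p.mean(0))
for n,a,lo,hi in (('rack',(260,370,100,160),.05,.12),('box',(420,485,110,160),.06,.08),('beak',(155,215,105,160),.08,.11)):
    m=win(*a)&(z>lo)&(z<hi);p=P[m][:,:2]*1000;print(n,len(p),cv2.minAreaRect(p.astype(np.float32)),z[m].max())
c=ld('side0');P=xyz(c);z=P[...,2]
m=win(255,290,170,205)&(z>.12)&(z<.14);p=P[m][:,:2]*1000;print('tab',len(p),cv2.minAreaRect(p.astype(np.float32)),p.mean(0))
m=win(285,335,250,315)&(z>.071)&(z<.08);p=P[m][:,:2]*1000;print('cup',len(p),cv2.minEnclosingCircle(p.astype(np.float32)),circ(p))
# expected
F=np.array([546.6,150.3]);t=np.radians(75.0-90);R=np.array([[np.cos(t),-np.sin(t)],[np.sin(t),np.cos(t)]]);print(R,F+R@[0,-58],F+R@[0,50])
E
```

```text
cup 110 ((518.2046508789062, -121.32159423828125), 28.80187225341797) (array([ 518.3, -121.1]), np.float64(27.2))
g1 110 ((654.1068115234375, -98.50669860839844), 28.96102523803711) (array([653.7, -98.6]), np.float64(27.3))
p1 117 ((419.3365173339844, -43.356937408447266), 28.79047966003418) (array([419.4, -43.4]), np.float64(27.3))
g2 133 ((529.6381225585938, -248.8449249267578), 29.028926849365234) (array([ 529.8, -248.7]), np.float64(27.3))
p2 132 ((401.79461669921875, -192.3252716064453), 28.830095291137695) (array([ 401.7, -192.1]), np.float64(27.2))
tab 137 ((533.43359375, 101.650390625), (14.25068187713623, 39.167232513427734), 75.04254150390625) [533.3144204  100.97452052]
rack 2655 ((728.1149291992188, 14.952178955078125), (113.72393798828125, 220.90188598632812), 0.33808547258377075) 0.09933318835333482
box 1302 ((731.2216796875, -281.0538330078125), (96.20076751708984, 67.42317199707031), 87.2322006225586) 0.07509244123768355
beak 299 ((737.541015625, 320.67327880859375), (71.11986541748047, 71.27418518066406), 14.73183536529541) 0.09801913504446691
tab 144 ((531.106201171875, 101.5619125366211), (16.09016990661621, 39.31956481933594), 70.9918441772461) [530.73422014  99.25626541]
cup 189 ((516.3585815429688, -120.3153076171875), 29.95806884765625) (array([ 517. , -120.7]), np.float64(27.2))
[[ 0.96592583  0.25881905]
 [-0.25881905  0.96592583]] [531.58849538  94.27630208] [559.54095226 198.59629131]
```

```bash
cat >> h.py <<'E'
from scipy.spatial.transform import Rotation as Ro
def yaw_down(deg):  # tool down, tool y at azimuth deg
    a=np.radians(deg); y=np.array([np.cos(a),np.sin(a),0]); z=np.array([0,0,-1.]); return np.stack([np.cross(y,z),y,z],1)
def plan(pt,Rt,n=None,mx=60,s=None):
    s=s or sense(); p=s['eef_pos'].copy(); R=s['ee_rot']; pt=np.array(pt,float)
    rv=Ro.from_matrix(R.T@Rt).as_rotvec()
    if n is None: n=int(max(np.ceil(np.linalg.norm(pt-p)*1000/mx),np.ceil(np.linalg.norm(rv)/0.18),1))
    dp=(pt-p)/n; out=[];rr=(rv/n).round(3)
    for k in range(n):
        Rk=R@Ro.from_rotvec(rv*k/n).as_matrix()
        out.append((Rk.T@dp*1000).round(1).tolist())
    print('n',n,'pos',out,'rot',rr.tolist())
def st():
    s=sense(); print(round(s['clock'],2),'p',(s['eef_pos']*1000).round(1),'J',s['joints'].round(1),'F',s['ft_force'].round(1),'M',s['moment'].round(2),'gap',round(s['finger_gap']*1000,1))
    import json
    open('log.txt','a').write(json.dumps([s['joints'].tolist(),s['eef_pos'].tolist(),np.array(s['ee_rot']).tolist()])+'\n')
E
python3 -c "
from h import *
st();plan([.533,.101,.2],yaw_down(75),n=10)"
```

```text
0.1 p [249.1 599.8 226.5] J [ 57.5  14.1  89.3  -0.   76.7 -10. ] F [0.2 0.  1.2] M [ 0.03  0.02 -0.04] gap 93.8
n 10 pos [[-45.4, -35.2, 2.7], [-44.9, -35.8, 2.7], [-44.4, -36.4, 2.7], [-43.9, -36.9, 2.7], [-43.4, -37.5, 2.7], [-42.9, -38.1, 2.7], [-42.4, -38.6, 2.7], [-41.9, -39.2, 2.7], [-41.4, -39.8, 2.7], [-40.9, -40.3, 2.7]] rot [-0.0, -0.0, -0.013]
```

Emit:
move_arm(delta_pos=[[-45, -35, 2.7], [-45, -36, 2.7], [-44, -36, 2.7], [-44, -37, 2.7], [-43, -37.5, 2.7]], delta_rot=[[0, 0, -0.013], [0, 0, -0.013], [0, 0, -0.013], [0, 0, -0.013], [0, 0, -0.013]], claw=45)

```text
clock: 0.72
eef_pos: [0.3917, 0.3462, 0.2106]
ee_rot: [[-0.949, 0.314, -0.002], [0.314, 0.949, -0.003], [0.001, -0.004, -1.0]]
ft_force: [1.2, 0.5, 0.3]
finger_gap: 0.0476
```

```bash
python3 -c "
from h import *
st();plan([.533,.101,.18],yaw_down(75),n=6)"
```

```text
0.72 p [391.7 346.2 210.6] J [ 2.910e+01 -2.100e+00  1.085e+02 -1.000e-01  7.380e+01 -4.260e+01] F [1.2 0.5 0.3] M [ 0.04 -0.01  0.01] gap 47.6
n 6 pos [[-35.2, -31.4, 5.2], [-34.9, -31.7, 5.2], [-34.6, -32.1, 5.1], [-34.3, -32.4, 5.1], [-34.0, -32.7, 5.1], [-33.6, -33.1, 5.1]] rot [-0.001, -0.0, -0.01]
```

Emit:
move_arm(delta_pos=[[-39, -35, 5], [-39, -36, 5], [-39, -36, 5], [-39, -37, 5], [-39, -37, 5]], delta_rot=[[0, 0, -0.012], [0, 0, -0.012], [0, 0, -0.012], [0, 0, -0.012], [0, 0, -0.012]])

```text
clock: 1.35
eef_pos: [0.5279, 0.1078, 0.1841]
ee_rot: [[-0.967, 0.255, -0.003], [0.255, 0.967, -0.003], [0.002, -0.004, -1.0]]
ft_force: [0.8, 0.3, -0.1]
finger_gap: 0.0452
```

```bash
python3 -c "
from h import *
st();plan([.533,.101,.15],yaw_down(75),n=3)"
```

```text
1.35 p [527.9 107.8 184.1] J [ -0.4   1.8 107.6  -0.2  70.8 -75.6] F [ 0.8  0.3 -0.1] M [0.06 0.01 0.03] gap 45.2
n 3 pos [[-2.3, -1.7, 11.4], [-2.3, -1.7, 11.4], [-2.2, -1.7, 11.4]] rot [-0.001, -0.001, 0.001]
```

Emit:
move_arm(delta_pos=[[-3, -2.5, 15], [-2.5, -2, 15], [-1.5, -1, 15], [0, 0, 11], [0, 0, 2]], delta_rot=[[0, 0, 0], [0, 0, 0], [0, 0, 0], [0, 0, 0], [0, 0, 0]])

```text
clock: 1.98
eef_pos: [0.5313, 0.1007, 0.1206]
ee_rot: [[-0.967, 0.256, -0.008], [0.256, 0.967, -0.002], [0.007, -0.004, -1.0]]
ft_force: [0.6, -0.1, -0.1]
finger_gap: 0.0449
```

```bash
python3 -c "
from h import *
st();plan([.533,.101,.127],yaw_down(75),n=1)"
```

```text
1.98 p [531.3 100.7 120.6] J [-1.200e+00  6.900e+00  1.094e+02 -1.000e-01  6.410e+01 -7.630e+01] F [ 0.6 -0.1 -0.1] M [0.01 0.01 0.02] gap 44.9
n 1 pos [[-1.5, 0.7, -6.4]] rot [-0.004, -0.007, 0.003]
```

Emit:
move_arm(delta_pos=[[-1.5, 0.5, -5], [0, 0, 0], [0, 0, 0], [0, 0, 0], [0, 0, 0]], delta_rot=[[-0.004, -0.007, 0.003], [0, 0, 0], [0, 0, 0], [0, 0, 0], [0, 0, 0]], claw=5, squeeze=12)

```text
clock: 2.6
eef_pos: [0.5338, 0.1018, 0.1274]
ee_rot: [[-0.966, 0.258, 0.004], [0.258, 0.966, 0.0], [-0.004, 0.001, -1.0]]
ft_force: [0.7, -0.7, -0.5]
finger_gap: 0.0138
```

```bash
python3 -c "
from h import *
st();F=np.array([.5466,.1503]);u=np.array([.2588,.9659]);s=sense();print((s['eef_pos'][:2]-F)@u*1000)"
```

```text
2.6 p [533.8 101.8 127.4] J [ -1.2   6.3 109.3   0.   64.2 -76.3] F [ 0.7 -0.7 -0.5] M [ 0.01 -0.03 -0.03] gap 13.8
-50.163940183344366
```

Emit:
move_arm(delta_pos=[[0, 10, 0], [0, 20, 0], [0, 20, 0], [0, 20, 0], [0, 10, 0]], delta_rot=[[0, 0, 0], [0, 0, 0], [0, 0, 0], [0, 0, 0], [0, 0, 0]])

```text
clock: 3.22
eef_pos: [0.5558, 0.1837, 0.1274]
ee_rot: [[-0.966, 0.257, 0.003], [0.257, 0.966, -0.002], [-0.004, -0.001, -1.0]]
ft_force: [-0.1, -2.4, 1.2]
finger_gap: 0.0142
```

```bash
cat >> h.py <<'E'
def fy():
    F=np.array([.5466,.1503]);u=np.array([.2588,.9659]);v=np.array([.9659,-.2588]);s=sense();d=s['eef_pos'][:2]-F;f=s['ft_force'][:2];print('fy',(d@u*1000).round(1),'fx',(d@v*1000).round(1),'Fy',(f@u).round(1),'Fx',(f@v).round(1))
E
python3 -c "
from h import *
st();fy()"
```

```text
3.23 p [555.8 183.7 127.4] J [ 7.300e+00  1.170e+01  1.031e+02 -1.000e-01  6.500e+01 -6.780e+01] F [-0.1 -2.4  1.2] M [-0.31  0.01 -0.04] gap 14.2
fy 34.7 fx 0.2 Fy -2.3 Fx 0.5
```

Emit:
move_arm(delta_pos=[[0, 10, 0], [0, 6, 0], [0, 4, 0], [0, 3, 0], [0, 3, 0]], delta_rot=[[0, 0, 0], [0, 0, 0], [0, 0, 0], [0, 0, 0], [0, 0, 0]])

```text
clock: 3.85
eef_pos: [0.5601, 0.1999, 0.1272]
ee_rot: [[-0.967, 0.254, -0.01], [0.254, 0.967, -0.028], [0.002, -0.03, -1.0]]
ft_force: [-4.5, -12.3, 5.2]
finger_gap: 0.0144
```

```bash
python3 -c "
from h import *
st();fy()"
```

```text
3.85 p [560.1 199.9 127.2] J [  9.4  13.6 100.9  -1.6  66.3 -65.2] F [ -4.5 -12.3   5.2] M [-2.    0.73 -0.03] gap 14.4
fy 51.4 fx 0.2 Fy -13.0 Fx -1.1
```

Emit:
move_arm(delta_pos=[[0, 0, 0], [0, 0, 0], [0, 0, 0], [0, 0, -30], [0, 0, -50]], delta_rot=[[0, 0, 0], [0, 0, 0], [0, 0, 0], [0, 0, 0], [0, 0, 0]], claw=45)

```text
clock: 4.47
eef_pos: [0.5581, 0.2028, 0.2039]
ee_rot: [[-0.967, 0.255, -0.019], [0.255, 0.966, -0.027], [0.012, -0.031, -0.999]]
ft_force: [-0.0, -0.7, 0.1]
finger_gap: 0.0449
```

```bash
python3 - <<'E'
from h import *
st()
c=cam('top','top1');P=xyz(c);z=P[...,2]
i=c['img'][165:305,190:470,::-1];cv2.imwrite('pics/t1c.png',cv2.resize(i,None,fx=2.8,fy=2.8,interpolation=2))
c=cam('side','side1');P=xyz(c);z=P[...,2]
E
```

```text
4.47 p [558.1 202.8 203.9] J [  9.6   8.8  97.9  -1.4  74.7 -65.2] F [-0.  -0.7  0.1] M [ 0.03 -0.03  0.05] gap 44.9
```

View pics/t1c.png

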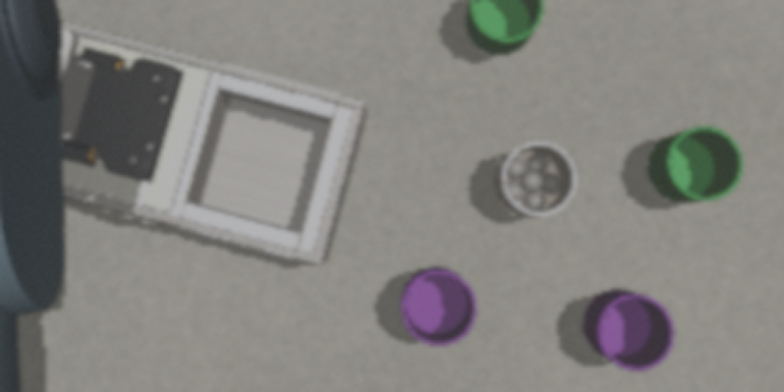

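View pics/side1.png

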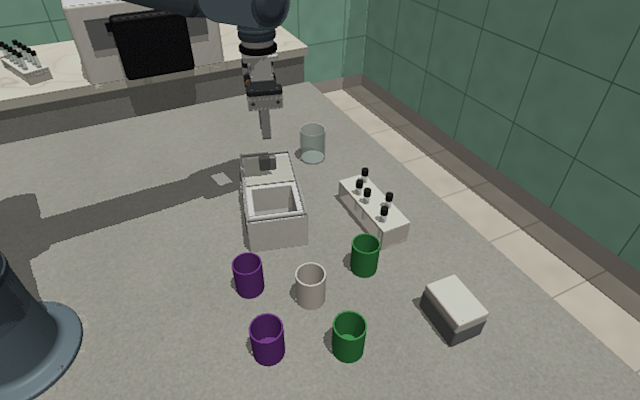

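```bash
cat > kin.py <<'E'
import numpy as np,json
from scipy.optimize import least_squares
from scipy.spatial.transform import Rotation as Ro
L=[json.loads(l) for l in open('log.txt')]
def E(a,d): return Ro.from_euler(a,d,degrees=True).as_matrix()
C=E('z',90)
def fk(J,q,s4=1,s6=1):
    a1,L1,e2,L2,d,lat,dT,c6=q
    A=E('z',J[0]);B=A@E('y',J[1]);D=B@E('y',J[2])
    p=A@[a1,lat,d]+B@[0,0,L1]+D@[e2,0,L2]
    W=D@E('z',s4*J[3])@E('y',J[4])
    p=p+W@[c6,0,dT]
    return p,W@E('z',s6*J[5])@C
E
python3 - <<'E'
from kin import *
for s4 in(1,-1):
  for s6 in(1,-1):
    print(s4,s6,[round(np.degrees(np.linalg.norm(Ro.from_matrix(fk(J,np.zeros(8),s4,s6)[1].T@np.array(R)).as_rotvec())),2) for J,p,R in L])
def res(q): return np.concatenate([fk(J,q)[0]-p for J,p,R in L]+[0.02*(q-q0)*np.r_[0,0,0.5,0,0,0,1,1]*0.1])
q0=np.array([0,.4,0,.4,.3,.11,.3,0])
s=least_squares(res,q0);print(s.x.round(4),np.abs(s.fun).max())
E
```

```text
1 1 [np.float64(0.0), np.float64(0.0), np.float64(0.0), np.float64(0.0), np.float64(0.0), np.float64(0.0), np.float64(0.0), np.float64(0.0)]
1 -1 [np.float64(19.95), np.float64(85.22), np.float64(151.27), np.float64(152.68), np.float64(152.51), np.float64(135.55), np.float64(130.41), np.float64(130.43)]
-1 1 [np.float64(0.0), np.float64(0.18), np.float64(0.34), np.float64(0.29), np.float64(0.06), np.float64(0.27), np.float64(3.29), np.float64(2.73)]
-1 -1 [np.float64(19.95), np.float64(85.27), np.float64(151.38), np.float64(152.81), np.float64(152.49), np.float64(135.67), np.float64(131.75), np.float64(131.17)]
[-1.000e-04  4.198e-01  6.620e-02  5.688e-01  2.736e-01  1.126e-01
  2.582e-01 -1.000e-04] 8.365756170518879e-05
```

```bash
cat >> kin.py <<'E'
q=np.array([-1e-4,.4198,.0662,.5688,.2736,.1126,.2582,-1e-4])
lo=np.array([-179,-58,7.5,-54,12,-157]);lo=lo+.5;hi=np.array([179,129,145,234,165,157])-.5
def ik(p,R,J0,q=q):
    def r(J):
        a,b=fk(J,q);return np.r_[(a-p)*10,Ro.from_matrix(b.T@R).as_rotvec()*3]
    s=least_squares(r,np.clip(J0,lo+.1,hi-.1),bounds=(lo,hi),x_scale=30);return s.x,np.abs(s.fun).max()
u=np.array([.2588,.9659,0]);v=np.array([.9659,-.2588,0]);F=np.array([.5466,.1503,0]);k=np.array([0,0,1.])
def pose(tilt,gs,gh,sgn,gx=0):
    "tilt deg of cup; grasp pt at local y gs, height gh (m)"
    t=np.radians(tilt); z=-np.cos(t)*k+np.sin(t)*u; y=sgn*v
    R=np.stack([np.cross(y,z),y,z],1); g=F+u*gs+v*gx+k*gh
    return g-.003*z,R
E
python3 - <<'E'
from kin import *
from h import yaw_down,sense
J=sense()['joints']
for sgn in(1,-1):
    J1,e=ik(np.array([.518,-.121,.06]),pose(0,0,0,sgn)[1],J);print(sgn,J1.round(1),e)
    J1,e=ik(np.array([.518,-.121,.22]),pose(0,0,0,sgn)[1],J1);print(sgn,J1.round(1),e)
    for t in (0,30,60,80,90,100,110,118):
        J1,e=ik(*pose(t,-.03,.18,sgn),J1);print(t,J1.round(1),round(e,4))
E
```

```text
1 [-25.4  11.1 112.2  -0.   56.7 -10.4] 4.440892098500626e-15
1 [-25.4  -1.5 106.9   0.   74.6 -10.4] 5.551115123125783e-15
0 [  0.9   3.6 105.8  -0.   70.6  15.9] 0.0
30 [-13.4  -0.4 113.9  32.4  69.1 -10.9] 0.0
60 [-24.7   6.6 118.3  60.   80.4 -35. ] 0.0
80 [-28.4  16.9 118.3  73.5  92.2 -46.6] 0.0
90 [-28.8  23.  117.4  79.3  98.8 -51.2] 0.0
100 [-28.4  29.3 115.9  84.7 105.8 -54.8] 0.0
110 [-27.   35.7 113.9  90.3 113.2 -57.4] 0.0
118 [-25.3  40.5 112.   95.1 119.3 -58.6] 0.0
-1 [ -14.6   12.5  113.7  -18.9   51.3 -156.5] 0.74148843518777
-1 [-1.320e+01 -1.000e-01  1.080e+02 -1.510e+01  7.010e+01 -1.565e+02] 0.8739388821513749
0 [   3.6    4.2  105.3   -3.3   70.4 -156.5] 0.1991
30 [  -1.    -2.5  111.6   15.7   62.9 -156.5] 0.7479
60 [  -6.1   -9.1  117.3   36.3   61.3 -156.5] 1.2752
80 [ -12.3  -14.8  122.4   53.    65.2 -156.5] 1.6719
90 [ -17.4  -19.8  127.4   63.3   69.3 -156.5] 1.8676
100 [ -28.7  -41.6  144.5   77.7   77.1 -156.5] 1.7607
110 [ -33.4  -37.5  144.5   86.5   83.8 -156.5] 1.8783
118 [ -36.2  -33.   144.5   93.6   88.8 -156.5] 1.9606
```

```bash
python3 - <<'E'
from kin import *
from h import plan
plan([.518,-.121,.2],pose(0,0,0,1)[1],n=10)
E
```

```text
n 10 pos [[-4.0, -32.5, 1.9], [-9.0, -31.5, 1.9], [-13.8, -29.7, 1.8], [-18.3, -27.1, 1.7], [-22.4, -23.9, 1.6], [-25.8, -20.1, 1.5], [-28.7, -15.8, 1.4], [-30.8, -11.1, 1.3], [-32.2, -6.2, 1.3], [-32.8, -1.1, 1.2]] rot [-0.002, 0.002, 0.157]
```

Emit:
move_arm(delta_pos=[[-4, -34, 1], [-9, -33, 1], [-14, -31, 1], [-19, -28.5, 1], [-23.5, -25, 1]], delta_rot=[[-0.002, 0.002, 0.17], [-0.002, 0.002, 0.17], [-0.002, 0.002, 0.17], [-0.002, 0.002, 0.17], [-0.002, 0.002, 0.17]], claw=92)

```text
clock: 5.2
eef_pos: [0.5317, 0.0344, 0.208]
ee_rot: [[-0.427, 0.904, -0.004], [0.904, 0.427, -0.008], [-0.005, -0.006, -1.0]]
ft_force: [0.6, -0.5, 0.4]
finger_gap: 0.0903
```

```bash
python3 - <<'E'
from kin import *
from h import plan,st
st();plan([.518,-.121,.19],pose(0,0,0,1)[1],n=5)
E
```

```text
5.2 p [531.7  34.4 208. ] J [ -8.3  -0.5 107.3  -0.5  73.4 -33.4] F [ 0.6 -0.5  0.4] M [-0.04  0.03 -0.03] gap 90.3
n 5 pos [[-26.9, -15.7, 3.9], [-28.8, -11.8, 3.8], [-30.2, -7.6, 3.7], [-31.0, -3.3, 3.7], [-31.2, 1.0, 3.7]] rot [-0.001, 0.001, 0.141]
```

Emit:
move_arm(delta_pos=[[-29, -17, 4], [-31, -12.5, 4], [-32, -8, 4], [-32, -3.5, 4], [-31, 1, 4]], delta_rot=[[-0.001, 0.001, 0.15], [-0.001, 0.001, 0.15], [-0.001, 0.001, 0.145], [-0.001, 0.001, 0.14], [0, 0, 0.13]])

```text
clock: 5.82
eef_pos: [0.5118, -0.1318, 0.1857]
ee_rot: [[0.294, 0.956, -0.0], [0.956, -0.294, -0.001], [-0.001, -0.0, -1.0]]
ft_force: [-0.7, 0.1, -0.0]
finger_gap: 0.0921
```

```bash
python3 - <<'E'
from kin import *
from h import plan,st
st();plan([.518,-.121,.1],pose(0,0,0,1)[1],n=5)
E
```

```text
5.83 p [ 511.8 -131.8  185.7] J [-2.670e+01  1.000e-01  1.091e+02 -0.000e+00  7.080e+01 -9.600e+00] F [-0.7  0.1 -0. ] M [-0.11  0.06 -0.01] gap 92.1
n 5 pos [[2.4, 0.6, 17.1], [2.4, 0.6, 17.1], [2.4, 0.6, 17.1], [2.4, 0.6, 17.1], [2.4, 0.6, 17.1]] rot [-0.0, 0.0, -0.007]
```

Emit:
move_arm(delta_pos=[[5, 1.2, 25], [5, 1.2, 25], [2, 0.6, 20], [0, 0, 6], [0, 0, 0]], delta_rot=[[0, 0, -0.02], [0, 0, -0.015], [0, 0, 0], [0, 0, 0], [0, 0, 0]])

```text
clock: 6.45
eef_pos: [0.5177, -0.1223, 0.1058]
ee_rot: [[0.264, 0.965, -0.0], [0.965, -0.264, 0.001], [0.001, -0.0, -1.0]]
ft_force: [0.2, 0.2, -0.4]
finger_gap: 0.092
```

```bash
python3 - <<'E'
from kin import *
from h import *
st();plan([.518,-.121,.06],pose(0,0,0,1)[1],n=1)
c=cam('side','side2');i=c['img'][160:340,200:440,::-1];cv2.imwrite('pics/s2c.png',cv2.resize(i,None,fx=3,fy=3,interpolation=2))
E
```

```text
6.45 p [ 517.7 -122.3  105.8] J [-25.5   6.8 111.4   0.   61.9 -10.3] F [ 0.2  0.2 -0.4] M [-0.07  0.04  0.01] gap 92.0
n 1 pos [[1.3, -0.0, 45.8]] rot [-0.0, -0.001, -0.005]
```

View pics/s2c.png

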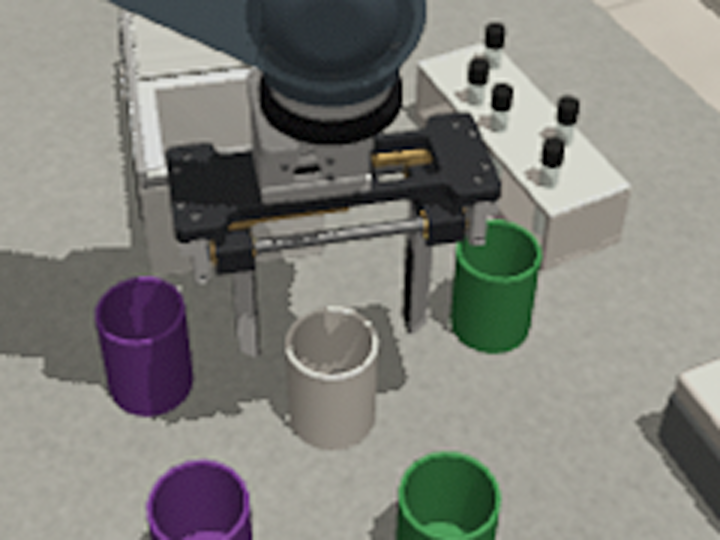

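The fingers straddle the white cup at crop (332,350) and clear the neighbours, so I'm going down.

Emit:
move_arm(delta_pos=[[1, 0, 15], [0, 0, 14], [0, 0, 12], [0, 0, 4], [0, 0, 0]], delta_rot=[[0, 0, -0.005], [0, 0, 0], [0, 0, 0], [0, 0, 0], [0, 0, 0]])

```text
clock: 7.12
eef_pos: [0.5189, -0.1217, 0.0591]
ee_rot: [[0.258, 0.966, 0.002], [0.966, -0.258, -0.0], [0.0, 0.002, -1.0]]
ft_force: [-0.9, -0.4, 0.6]
finger_gap: 0.0919
```

Emit:
move_arm(delta_pos=[[0, 0, 0], [0, 0, 0], [0, 0, 0], [0, 0, 0], [0, 0, 0]], delta_rot=[[0, 0, 0], [0, 0, 0], [0, 0, 0], [0, 0, 0], [0, 0, 0]], claw=50, squeeze=20)

```text
clock: 7.75
eef_pos: [0.5196, -0.122, 0.0601]
ee_rot: [[0.258, 0.966, 0.004], [0.966, -0.258, -0.001], [-0.0, 0.004, -1.0]]
ft_force: [-0.5, 0.9, 0.2]
finger_gap: 0.0581
```

```bash
python3 - <<'E'
from h import *
st()
E
```

```text
7.75 p [ 519.6 -122.    60.1] J [-25.4  11.1 112.1   0.   56.5 -10.5] F [-0.5  0.9  0.2] M [-0.08  0.09 -0.02] gap 58.1
```

Gripped at 58 mm. I'll raise the grip force a little and lift slowly.

Emit:
move_arm(delta_pos=[[0, 0, 0], [0, 0, -15], [0, 0, -30], [0, 0, -40], [0, 0, -40]], delta_rot=[[0, 0, 0], [0, 0, 0], [0, 0, 0], [0, 0, 0], [0, 0, 0]], squeeze=25)

```text
clock: 8.38
eef_pos: [0.5163, -0.1205, 0.1865]
ee_rot: [[0.258, 0.966, -0.004], [0.966, -0.258, 0.003], [0.002, -0.004, -1.0]]
ft_force: [0.4, -0.1, -2.4]
finger_gap: 0.058
```

```bash
python3 - <<'E'
from kin import *
from h import *
st();p,R=pose(60,-.06,.24,1);print(p);plan(p,R,n=10)
E
```

```text
8.38 p [ 516.3 -120.5  186.5] J [-25.4   0.5 108.6   0.   71.2 -10.5] F [ 0.4 -0.1 -2.4] M [-0.09  0.05 -0.01] gap 58.0
[0.53039962 0.08983652 0.2415    ]
n 10 pos [[20.7, -4.1, -5.4], [21.1, -4.1, -3.3], [21.4, -4.1, -1.0], [21.4, -4.1, 1.2], [21.1, -4.1, 3.4], [20.7, -4.1, 5.6], [20.0, -4.1, 7.7], [19.0, -4.1, 9.8], [17.9, -4.1, 11.7], [16.6, -4.1, 13.5]] rot [-0.0, 0.105, -0.0]
```

Emit:
move_arm(delta_pos=[[20, -4, -6], [22, -4.5, -3.5], [22.5, -4.5, -1], [22.5, -4.5, 1], [22, -4.5, 3.5]], delta_rot=[[0, 0.1, 0], [0, 0.11, 0], [0, 0.11, 0], [0, 0.11, 0], [0, 0.11, 0]])

```text
clock: 9.0
eef_pos: [0.525, -0.01, 0.2274]
ee_rot: [[0.212, 0.967, 0.143], [0.824, -0.255, 0.506], [0.526, 0.011, -0.85]]
ft_force: [0.1, -0.7, -2.2]
finger_gap: 0.0579
```

```bash
cat >> kin.py <<'E'
def refit():
    def res(q): return np.concatenate([fk(J,q)[0]-p for J,p,R in L])
    s=least_squares(res,q);return s.x,np.abs(s.fun).max()
E
python3 - <<'E'
from h import *
st()
from kin import *
print(refit())
p,R=pose(60,-.06,.24,1);plan(p,R,n=5)
E
```

```text
9.0 p [525.  -10.  227.4] J [-28.9  -3.  111.8  31.3  80.7 -22.1] F [ 0.1 -0.7 -2.2] M [-0.51  0.23  0.04] gap 57.9
(array([-5.63443755e-13,  4.19800000e-01,  6.62000000e-02,  5.68800000e-01,
        2.73500000e-01,  1.12600000e-01,  2.58035000e-01, -1.14773520e-13]), np.float64(8.79296635503124e-13))
n 5 pos [[18.2, -4.0, 7.9], [17.3, -4.1, 9.6], [16.3, -4.1, 11.3], [15.1, -4.1, 12.8], [13.7, -4.1, 14.3]] rot [0.001, 0.099, 0.002]
```

Emit:
move_arm(delta_pos=[[18, -4, 9], [18, -4, 11], [18, -4, 13], [17, -4, 15], [15, -4, 16]], delta_rot=[[0, 0.12, 0], [0, 0.12, 0], [0, 0.12, 0], [0, 0.12, 0], [0, 0.12, 0]])

```text
clock: 9.62
eef_pos: [0.533, 0.0996, 0.2503]
ee_rot: [[0.081, 0.967, 0.241], [0.386, -0.253, 0.887], [0.919, 0.022, -0.394]]
ft_force: [0.2, -0.5, -2.1]
finger_gap: 0.0579
```

```bash
python3 - <<'E'
from h import *
st()
from kin import *
print(sense()['ee_rot'].round(3))
p,R=pose(78,-.015,.215,1);plan(p,R,n=5)
E
```

```text
9.62 p [533.   99.6 250.3] J [-28.7   2.1 117.9  63.3  89.4 -33.9] F [ 0.2 -0.5 -2.1] M [-0.81  0.31  0.03] gap 57.9
[[ 0.081  0.967  0.241]
 [ 0.386 -0.253  0.887]
 [ 0.919  0.022 -0.394]]
n 5 pos [[-3.6, -0.1, 9.1], [-4.0, -0.1, 8.9], [-4.3, -0.1, 8.8], [-4.7, -0.0, 8.6], [-5.0, -0.0, 8.4]] rot [0.0, 0.039, 0.004]
```

Emit:
move_arm(delta_pos=[[-4, 0, 9.5], [-4, 0, 9.5], [-5, 0, 9.5], [-5, 0, 9], [-4, 0, 7]], delta_rot=[[0, 0.042, 0.004], [0, 0.042, 0.004], [0, 0.042, 0.004], [0, 0.042, 0.004], [0, 0.03, 0]])

```text
clock: 10.25
eef_pos: [0.5425, 0.1344, 0.2162]
ee_rot: [[0.04, 0.967, 0.252], [0.203, -0.254, 0.946], [0.978, 0.014, -0.206]]
ft_force: [-0.1, -0.3, -2.1]
finger_gap: 0.0581
```

```bash
python3 - <<'E'
from h import *
st();fy()
from kin import *
print(sense()['ee_rot'].round(3))
p,R=pose(98,-.012,.215,1);plan(p,R,n=10)
c=cam('side','side3');i=c['img'][60:300,150:470,::-1];cv2.imwrite('pics/s3c.png',cv2.resize(i,None,fx=2.4,fy=2.4,interpolation=2))
c=cam('top','top3');i=c['img'][165:305,190:470,::-1];cv2.imwrite('pics/t3c.png',cv2.resize(i,None,fx=2.8,fy=2.8,interpolation=2))
E
```

```text
10.25 p [542.5 134.4 216.2] J [-26.2  11.4 118.5  73.7  90.8 -42. ] F [-0.1 -0.3 -2.1] M [-0.83  0.25 -0.02] gap 58.1
fy -16.4 fx 0.2 Fy -0.3 Fx -0.0
[[ 0.04   0.967  0.252]
 [ 0.203 -0.254  0.946]
 [ 0.978  0.014 -0.206]]
n 10 pos [[-0.1, -0.0, 0.2], [-0.1, -0.0, 0.2], [-0.1, -0.0, 0.2], [-0.1, -0.0, 0.2], [-0.2, -0.0, 0.2], [-0.2, -0.0, 0.1], [-0.2, -0.0, 0.1], [-0.2, -0.0, 0.1], [-0.2, -0.0, 0.1], [-0.2, -0.0, 0.1]] rot [-0.0, 0.035, 0.001]
```

View pics/s3c.png

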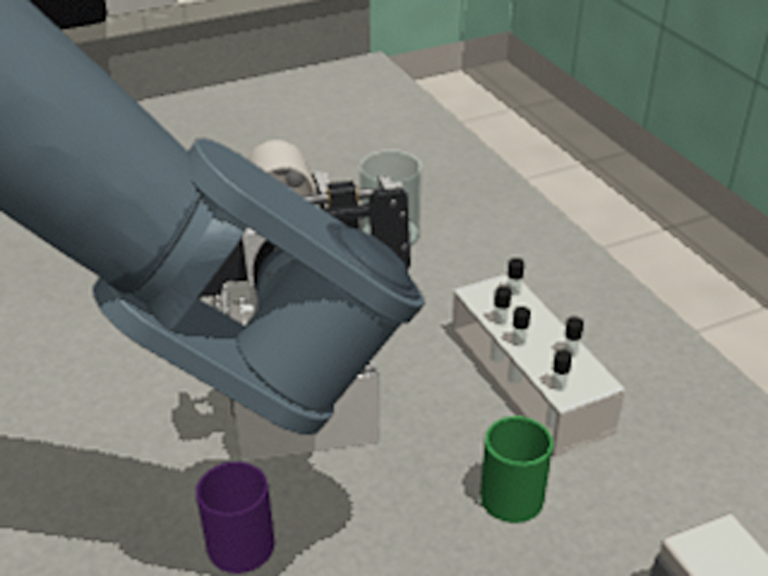

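View pics/t3c.png

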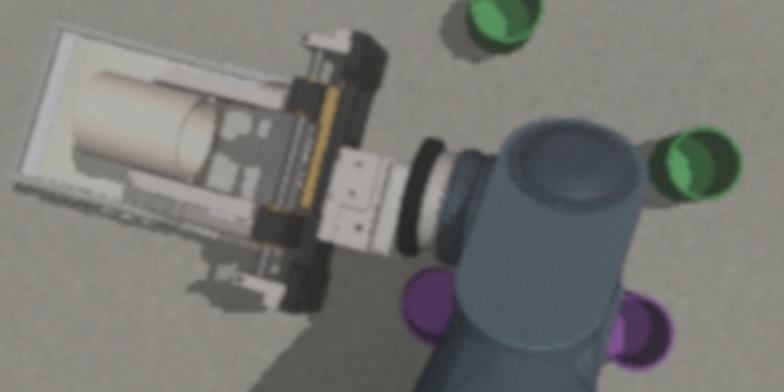

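Emit:
move_arm(delta_pos=[[1, 0, 0], [1, 0, 0], [1, 0, 0], [1, 0, 0], [1, 0, 0]], delta_rot=[[0, 0.035, 0], [0, 0.035, 0], [0, 0.035, 0], [0, 0.03, 0], [0, 0.03, 0]])

```text
clock: 10.98
eef_pos: [0.5431, 0.1345, 0.2224]
ee_rot: [[-0.006, 0.967, 0.255], [0.037, -0.255, 0.966], [0.999, 0.015, -0.034]]
ft_force: [0.3, -0.2, -2.6]
finger_gap: 0.0581
```

```bash
python3 - <<'E'
from h import *
st();fy()
print(sense()['ee_rot'].round(3)[2])
c=cam('top','top4');i=c['img'][165:265,190:350,::-1];cv2.imwrite('pics/t4c.png',cv2.resize(i,None,fx=4.5,fy=4.5,interpolation=2))
E
```

```text
10.97 p [543.1 134.5 222.4] J [-26.8  16.3 118.1  80.1  97.2 -46.1] F [ 0.3 -0.2 -2.6] M [-0.82  0.29 -0.04] gap 58.1
fy -16.2 fx 0.7 Fy -0.1 Fx 0.4
[ 0.999  0.015 -0.034]
```

View pics/t4c.png

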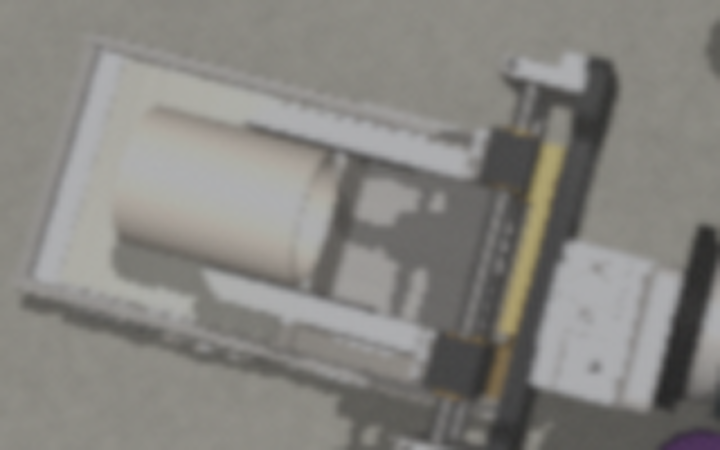

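Emit:
move_arm(delta_pos=[[0, 0, 0], [0, 0, 0], [0, 0, 0], [0, 0, 0], [0, 0, 0]], delta_rot=[[0, 0.02, 0], [0, 0.02, 0], [0, 0.02, 0], [0, 0.02, 0], [0, 0.02, 0]])

```text
clock: 11.65
eef_pos: [0.543, 0.1345, 0.2221]
ee_rot: [[-0.033, 0.967, 0.253], [-0.067, -0.255, 0.965], [0.997, 0.015, 0.074]]
ft_force: [-0.2, 0.1, -1.7]
finger_gap: 0.0578
```

Emit:
move_arm(delta_pos=[[0, 0, 0], [0, 0, 0], [0, 0, 0], [0, 0, 0], [0, 0, 0]], delta_rot=[[0, 0.02, 0], [0, 0.02, 0], [0, 0.02, 0], [0, 0.0, 0], [0, 0.0, 0]])

```text
clock: 12.28
eef_pos: [0.5431, 0.1345, 0.222]
ee_rot: [[-0.049, 0.967, 0.25], [-0.13, -0.255, 0.958], [0.99, 0.014, 0.138]]
ft_force: [-0.4, -0.0, -1.4]
finger_gap: 0.0578
```

```bash
python3 - <<'E'
from h import *
st();fy()
print(sense()['ee_rot'].round(3)[2])
c=cam('top','top5');i=c['img'][165:265,190:350,::-1];cv2.imwrite('pics/t5c.png',cv2.resize(i,None,fx=4.5,fy=4.5,interpolation=2))
c=cam('side','side5')
E
```

```text
12.28 p [543.1 134.5 222. ] J [-26.5  22.3 117.2  86.2 103.7 -50. ] F [-0.4 -0.  -1.4] M [-0.76  0.26  0.01] gap 57.8
fy -16.2 fx 0.7 Fy -0.1 Fx -0.4
[0.99  0.014 0.138]
```

View pics/t5c.png

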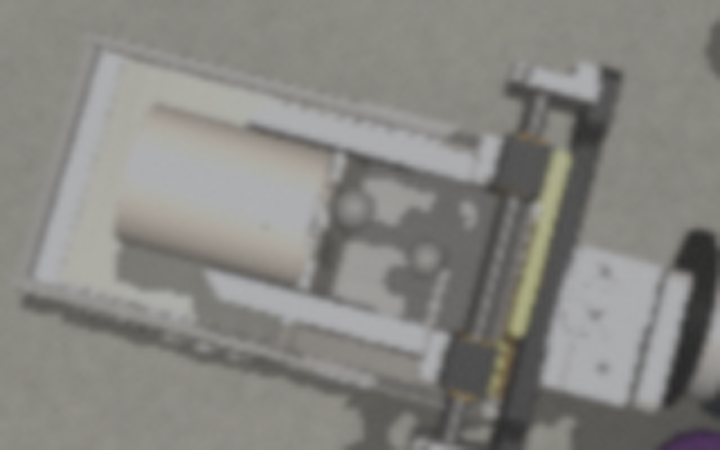

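View pics/side5.png

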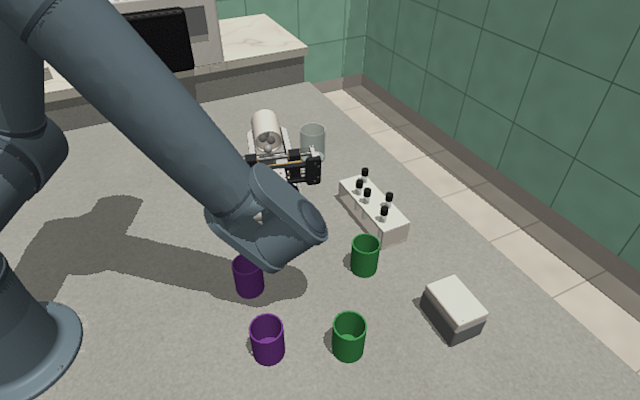

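Two balls are visible below the lip, at crop (352,207) and (428,257), so pouring has begun. I'm continuing slowly.

Emit:
move_arm(delta_pos=[[0, 0, 0], [0, 0, 0], [0, 0, 0], [0, 0, 0], [0, 0, 0]], delta_rot=[[0, 0, 0], [0, 0.015, 0], [0, 0.015, 0], [0, 0.015, 0], [0, 0.015, 0]])

```text
clock: 13.0
eef_pos: [0.5434, 0.1342, 0.2232]
ee_rot: [[-0.068, 0.967, 0.247], [-0.192, -0.255, 0.948], [0.979, 0.017, 0.202]]
ft_force: [0.1, -0.8, -0.5]
finger_gap: 0.0577
```

```bash
python3 - <<'E'
from h import *
st();fy()
print(sense()['ee_rot'].round(3)[2])
c=cam('top','top6');i=c['img'][165:265,190:350,::-1];cv2.imwrite('pics/t6c.png',cv2.resize(i,None,fx=4.5,fy=4.5,interpolation=2))
c=cam('side','side6');i=c['img'][80:300,180:380,::-1];cv2.imwrite('pics/s6c.png',cv2.resize(i,None,fx=2.7,fy=2.7,interpolation=2))
P=xyz(c);z=P[...,2];m=np.zeros(z.shape,bool);m[170:275,205:330]=1
print('wrist lowest', np.sort(z[m&(z>.078)])[:10], )
E
```

```text
13.0 p [543.4 134.2 223.2] J [-26.2  24.5 116.7  88.4 106.3 -51.2] F [ 0.1 -0.8 -0.5] M [-0.51  0.22  0.01] gap 57.7
fy -16.4 fx 1.1 Fy -0.8 Fx 0.3
[0.979 0.017 0.202]
wrist lowest [0.07837727 0.07907268 0.07937932 0.07952027 0.08143643 0.08145455
 0.0818103  0.08261336 0.08307116 0.08357604]
```

View pics/t6c.png

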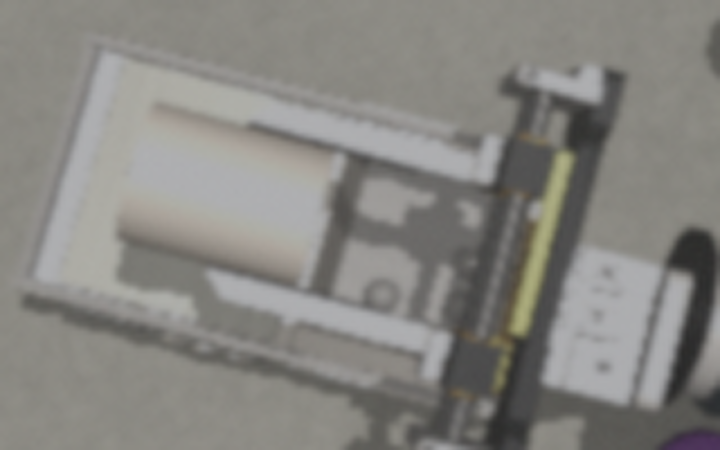

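View pics/s6c.png

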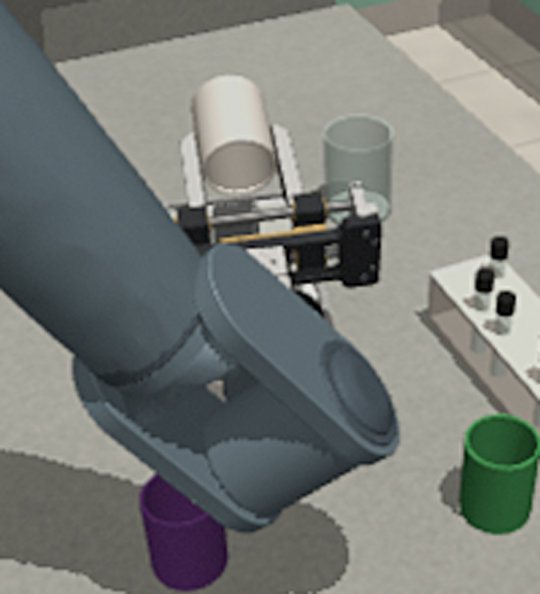

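The force reading dropped to about the empty cup's weight and the side view shows the cup empty (crop 238,165). I'm taking it back upright.

```bash
python3 - <<'E'
from h import *
from kin import *
p,R=pose(0,0,0,1);plan([.518,-.121,.2],R,n=15)
E
```

```text
n 15 pos [[1.9, 2.7, -16.9], [-0.1, 2.7, -17.0], [-2.1, 2.7, -16.8], [-4.1, 2.7, -16.5], [-6.0, 2.7, -15.9], [-7.8, 2.7, -15.1], [-9.5, 2.7, -14.0], [-11.1, 2.7, -12.8], [-12.6, 2.7, -11.4], [-13.8, 2.7, -9.8], [-14.9, 2.7, -8.1], [-15.7, 2.7, -6.3], [-16.4, 2.7, -4.4], [-16.8, 2.7, -2.5], [-16.9, 2.8, -0.5]] rot [0.001, -0.118, 0.001]
```

Emit:
move_arm(delta_pos=[[8, 0, 0], [6, 0, -2], [4, 0, -8], [2, 0, -12], [0, 0, -15]], delta_rot=[[0, -0.1, 0], [0, -0.15, 0], [0, -0.15, 0], [0, -0.15, 0], [0, -0.15, 0]])

```text
clock: 13.72
eef_pos: [0.5316, 0.0974, 0.248]
ee_rot: [[0.12, 0.967, 0.226], [0.48, -0.256, 0.839], [0.869, 0.008, -0.494]]
ft_force: [0.7, -0.2, -1.5]
finger_gap: 0.0577
```

```bash
python3 - <<'E'
from h import *
from kin import *
st();p,R=pose(0,0,0,1);plan([.518,-.121,.2],R,n=10)
E
```

```text
13.72 p [531.6  97.4 248. ] J [-27.5  -0.2 117.3  58.3  86.6 -29.9] F [ 0.7 -0.2 -1.5] M [-0.5   0.17  0.01] gap 57.7
n 10 pos [[-14.8, 4.2, -16.3], [-16.4, 4.2, -14.6], [-17.9, 4.2, -12.8], [-19.1, 4.3, -10.9], [-20.2, 4.3, -8.8], [-21.0, 4.3, -6.6], [-21.5, 4.3, -4.4], [-21.9, 4.3, -2.1], [-22.0, 4.3, 0.2], [-21.8, 4.3, 2.5]] rot [0.001, -0.105, 0.001]
```

```bash
python3 - <<'E'
from h import *
c=cam('top','top7');i=c['img'][165:265,190:350,::-1];cv2.imwrite('pics/t7c.png',cv2.resize(i,None,fx=4.5,fy=4.5,interpolation=2))
E
```

Emit:
move_arm(delta_pos=[[-15, 4, -17], [-17, 4.5, -15], [-19, 4.5, -13], [-20, 4.5, -11], [-21, 4.5, -9]], delta_rot=[[0, -0.11, 0], [0, -0.11, 0], [0, -0.11, 0], [0, -0.11, 0], [0, -0.11, 0]])

```text
clock: 14.4
eef_pos: [0.5246, -0.0178, 0.2261]
ee_rot: [[0.217, 0.968, 0.129], [0.853, -0.252, 0.456], [0.474, 0.011, -0.88]]
ft_force: [-1.3, -0.2, -0.3]
finger_gap: 0.0581
```

```bash
python3 - <<'E'
from h import *
from kin import *
st();p,R=pose(0,0,0,1);plan([.518,-.121,.16],R,n=5)
E
```

```text
14.4 p [524.6 -17.8 226.1] J [-28.2  -3.2 111.2  28.1  79.8 -20.7] F [-1.3 -0.2 -0.3] M [-0.3   0.17  0.01] gap 58.1
n 5 pos [[-24.2, 3.8, 2.0], [-23.8, 3.8, 4.4], [-23.3, 3.9, 6.7], [-22.5, 3.9, 9.0], [-21.5, 4.0, 11.2]] rot [0.002, -0.099, 0.002]
```

View pics/t7c.png

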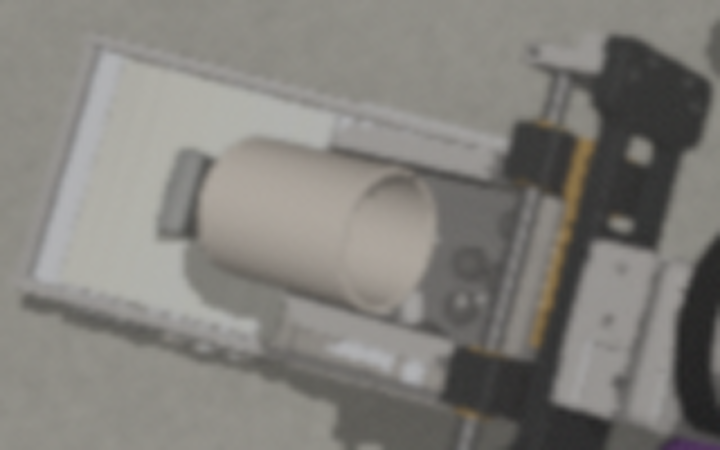

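Balls are on the hopper floor (crop 468,265 and 460,300) and the cup is empty. I'm finishing the upright turn.

Emit:
move_arm(delta_pos=[[-25, 4, 2], [-24.5, 4, 4.5], [-24, 4, 7], [-22, 4, 9], [-16, 3, 10]], delta_rot=[[0.002, -0.105, 0.002], [0.002, -0.105, 0.002], [0.002, -0.105, 0.002], [0.002, -0.1, 0.002], [0.002, -0.08, 0.002]])

```text
clock: 15.02
eef_pos: [0.5163, -0.1177, 0.1564]
ee_rot: [[0.257, 0.966, -0.011], [0.966, -0.257, -0.001], [-0.004, -0.011, -1.0]]
ft_force: [-0.0, -0.7, -1.0]
finger_gap: 0.0578
```

```bash
python3 - <<'E'
from h import *
from kin import *
st();p,R=pose(0,0,0,1);plan([.518,-.121,.064],R,n=5)
c=cam('top','top8');i=c['img'][165:305,190:470,::-1];cv2.imwrite('pics/t8c.png',cv2.resize(i,None,fx=2.8,fy=2.8,interpolation=2))
E
```

```text
15.03 p [ 516.3 -117.7  156.4] J [-25.    2.7 109.7  -0.3  68.1  -9.9] F [-0.  -0.7 -1. ] M [ 0.01  0.07 -0.03] gap 57.8
n 5 pos [[-0.5, 0.7, 18.5], [-0.5, 0.6, 18.5], [-0.5, 0.6, 18.5], [-0.5, 0.6, 18.5], [-0.5, 0.5, 18.5]] rot [-0.002, 0.001, 0.0]
```

View pics/t8c.png

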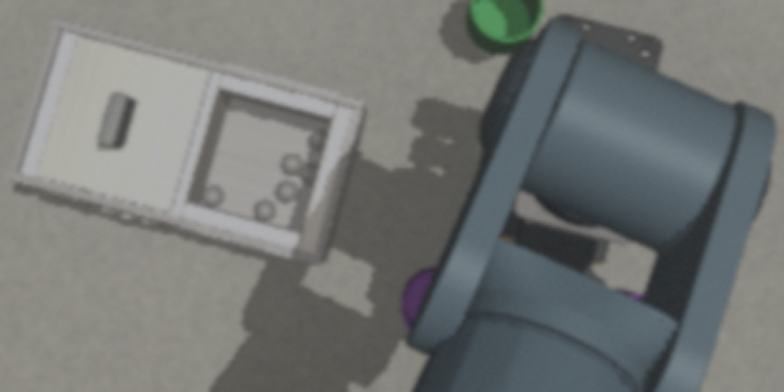

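```bash
python3 - <<'E'
from h import *
c=ld('top8');i=c['img'][185:260,255:325,::-1];i=cv2.convertScaleAbs(i,alpha=1.6);cv2.imwrite('pics/t8d.png',cv2.resize(i,None,fx=8,fy=8,interpolation=2))
E
```

```text
(no output)
```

View pics/t8d.png

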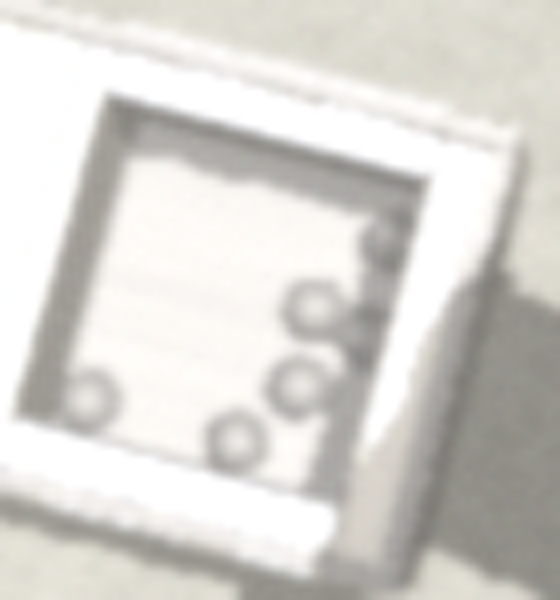

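Emit:
move_arm(delta_pos=[[-1, 0.7, 25], [-1, 0.7, 25], [-0.5, 0.7, 22], [0, 0.5, 12], [0, 0, 5]], delta_rot=[[-0.003, 0.002, 0], [-0.003, 0.002, 0], [-0.002, 0.002, 0], [0, 0.001, 0], [0, 0, 0]])

```text
clock: 15.7
eef_pos: [0.5148, -0.1163, 0.0606]
ee_rot: [[0.257, 0.966, -0.01], [0.966, -0.257, 0.019], [0.016, -0.014, -1.0]]
ft_force: [-1.4, 2.3, 13.2]
finger_gap: 0.0582
```

```bash
python3 - <<'E'
from h import *
from kin import *
st();p,R=pose(0,0,0,1);plan([.518,-.121,.0605],R,n=1)
E
```

```text
15.7 p [ 514.8 -116.3   60.6] J [-25.4  10.9 112.3   0.9  57.7 -11. ] F [-1.4  2.3 13.2] M [ 0.3   0.18 -0.06] gap 58.2
n 1 pos [[-3.7, 4.3, -0.0]] rot [-0.014, -0.016, 0.002]
```

All six balls are in the hopper, at crop (90,400), (235,440), (300,387), (315,308), (383,237) and (365,335). The cup is touching the bench. I'll ease off, level it and release.

Emit:
move_arm(delta_pos=[[0, 0, -1], [0, 0, 0], [0, 0, 0], [0, 0, 0], [0, 0, 0]], delta_rot=[[-0.014, -0.016, 0], [0, 0, 0], [0, 0, 0], [0, 0, 0], [0, 0, 0]])

```text
clock: 16.32
eef_pos: [0.5162, -0.1165, 0.0636]
ee_rot: [[0.256, 0.967, 0.004], [0.967, -0.256, -0.002], [-0.001, 0.004, -1.0]]
ft_force: [0.5, -0.2, -1.2]
finger_gap: 0.058
```

```bash
python3 - <<'E'
from h import *
st();print(sense()['ee_rot'].round(3))
E
```

```text
16.32 p [ 516.2 -116.5   63.6] J [-25.   10.3 112.7  -0.   56.8 -10.1] F [ 0.5 -0.2 -1.2] M [-0.09  0.07 -0.  ] gap 58.0
[[ 0.256  0.967  0.004]
 [ 0.967 -0.256 -0.002]
 [-0.001  0.004 -1.   ]]
```

Now level but lifted about 2–3 mm. I'll lower it gently.

Emit:
move_arm(delta_pos=[[0, 0, 1], [0, 0, 1], [0, 0, 1], [0, 0, 0], [0, 0, 0]], delta_rot=[[0, 0, 0], [0, 0, 0], [0, 0, 0], [0, 0, 0], [0, 0, 0]])

```text
clock: 16.95
eef_pos: [0.5162, -0.1166, 0.0603]
ee_rot: [[0.257, 0.967, 0.004], [0.967, -0.257, -0.002], [-0.001, 0.004, -1.0]]
ft_force: [0.2, -0.8, -1.4]
finger_gap: 0.0577
```

```bash
python3 - <<'E'
from h import *
st();print(sense()['ee_rot'].round(3))
E
```

```text
16.95 p [ 516.2 -116.6   60.3] J [-25.   10.6 112.7   0.   56.4 -10.1] F [ 0.2 -0.8 -1.4] M [-0.13  0.06  0.06] gap 57.7
[[ 0.257  0.967  0.004]
 [ 0.967 -0.257 -0.002]
 [-0.001  0.004 -1.   ]]
```

Emit:
move_arm(delta_pos=[[0, 0, 0.6], [0, 0, 0.6], [0, 0, 0.0], [0, 0, 0], [0, 0, 0]], delta_rot=[[0, 0, 0], [0, 0, 0], [0, 0, 0], [0, 0, 0], [0, 0, 0]])

```text
clock: 17.58
eef_pos: [0.5164, -0.1168, 0.0601]
ee_rot: [[0.257, 0.967, 0.003], [0.967, -0.256, -0.002], [-0.001, 0.004, -1.0]]
ft_force: [-0.6, 0.5, 1.5]
finger_gap: 0.0581
```

```bash
python3 - <<'E'
from h import *
st()
E
```

```text
17.57 p [ 516.4 -116.8   60.1] J [-25.   10.6 112.7  -0.   56.4 -10.1] F [-0.6  0.5  1.5] M [0.06 0.32 0.02] gap 58.1
```

Light contact. Releasing.

Emit:
move_arm(delta_pos=[[0, 0, 0], [0, 0, 0], [0, 0, 0], [0, 0, 0], [0, 0, 0]], delta_rot=[[0, 0, 0], [0, 0, 0], [0, 0, 0], [0, 0, 0], [0, 0, 0]], claw=92)

```text
clock: 18.2
eef_pos: [0.5165, -0.1168, 0.0597]
ee_rot: [[0.257, 0.967, 0.004], [0.967, -0.257, -0.002], [-0.001, 0.004, -1.0]]
ft_force: [0.8, 0.0, -0.6]
finger_gap: 0.0919
```

Emit:
move_arm(delta_pos=[[0, 0, -15], [0, 0, -30], [0, 0, -40], [0, 0, -40], [0, 0, -20]], delta_rot=[[0, 0, 0], [0, 0, 0], [0, 0, 0], [0, 0, 0], [0, 0, 0]])

```text
clock: 18.82
eef_pos: [0.5153, -0.1162, 0.2117]
ee_rot: [[0.257, 0.967, 0.004], [0.967, -0.257, -0.002], [-0.001, 0.004, -1.0]]
ft_force: [-0.7, -0.2, -0.4]
finger_gap: 0.0917
```

```bash
python3 - <<'E'
from h import *
from kin import *
st();c=cam('side','side9');i=c['img'][160:340,200:440,::-1];cv2.imwrite('pics/s9c.png',cv2.resize(i,None,fx=3,fy=3,interpolation=2))
p=F+u*.050+k*.2;print(p);plan(p,yaw_down(75),n=10)
E
```

```text
18.82 p [ 515.3 -116.2  211.7] J [-25.   -1.7 108.    0.   73.4 -10.1] F [-0.7 -0.2 -0.4] M [-0.06  0.09 -0.04] gap 91.7
[0.55954  0.198595 0.2     ]
n 10 pos [[31.6, -3.9, 1.3], [31.8, 1.0, 1.4], [31.3, 6.0, 1.4], [29.9, 10.8, 1.4], [27.9, 15.3, 1.4], [25.1, 19.5, 1.4], [21.8, 23.2, 1.4], [17.9, 26.3, 1.4], [13.6, 28.8, 1.4], [8.9, 30.6, 1.4]] rot [0.001, 0.001, -0.157]
```

View pics/s9c.png

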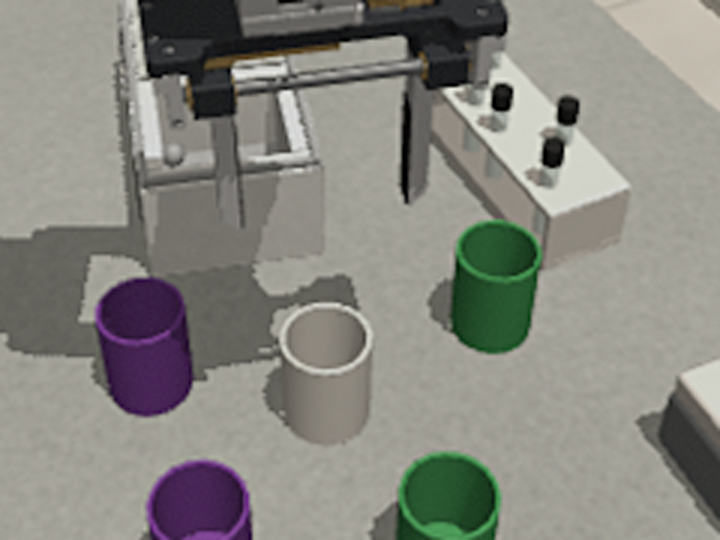

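The cup stands upright and empty at crop (325,370). Next is the tab.

Emit:
move_arm(delta_pos=[[33, -4, 1], [34, 1, 1], [33, 6, 1], [32, 11, 1], [30, 16, 1]], delta_rot=[[0, 0, -0.165], [0, 0, -0.165], [0, 0, -0.165], [0, 0, -0.165], [0, 0, -0.165]], claw=45)

```text
clock: 19.5
eef_pos: [0.5347, 0.0536, 0.2116]
ee_rot: [[-0.554, 0.832, 0.013], [0.832, 0.554, -0.005], [-0.011, 0.008, -1.0]]
ft_force: [-0.2, -0.3, -0.2]
finger_gap: 0.0464
```

```bash
python3 - <<'E'
from h import *
from kin import *
st();p=F+u*.050+k*.19;plan(p,yaw_down(75),n=5)
E
```

```text
19.5 p [534.7  53.6 211.6] J [ -6.3  -0.7 107.   -0.2  72.9 -39.9] F [-0.2 -0.3 -0.2] M [-0.01 -0.    0.05] gap 46.4
n 5 pos [[21.4, 20.2, 4.2], [18.3, 23.1, 4.3], [14.8, 25.4, 4.3], [11.0, 27.3, 4.3], [6.9, 28.6, 4.3]] rot [0.001, 0.003, -0.144]
```

Emit:
move_arm(delta_pos=[[23, 21.5, 4], [20, 25, 4], [16, 27, 4], [11, 26, 4], [5, 20, 4]], delta_rot=[[0.001, 0.003, -0.155], [0.001, 0.003, -0.155], [0.001, 0.003, -0.15], [0, 0.003, -0.14], [0, 0, -0.1]])

```text
clock: 20.12
eef_pos: [0.5536, 0.2018, 0.1917]
ee_rot: [[-0.967, 0.254, 0.002], [0.254, 0.967, 0.0], [-0.002, 0.001, -1.0]]
ft_force: [0.1, -0.1, -0.2]
finger_gap: 0.045
```

```bash
python3 - <<'E'
from h import *
from kin import *
st();fy();p=F+u*.050+k*.127;plan(p,yaw_down(75),n=3)
c=cam('side','side10');P=xyz(c)
i=c['img'][80:260,200:440,::-1];cv2.imwrite('pics/s10c.png',cv2.resize(i,None,fx=3,fy=3,interpolation=2))
E
```

```text
20.12 p [553.6 201.8 191.7] J [  9.    7.9 100.2  -0.   71.8 -66.2] F [ 0.1 -0.1 -0.2] M [ 0.03 -0.01  0.04] gap 45.0
fy 51.6 fx -6.6 Fy -0.1 Fx 0.1
n 3 pos [[-2.1, -0.6, 21.6], [-2.2, -0.5, 21.6], [-2.2, -0.5, 21.6]] rot [0.0, 0.001, 0.001]
```

View pics/s10c.png

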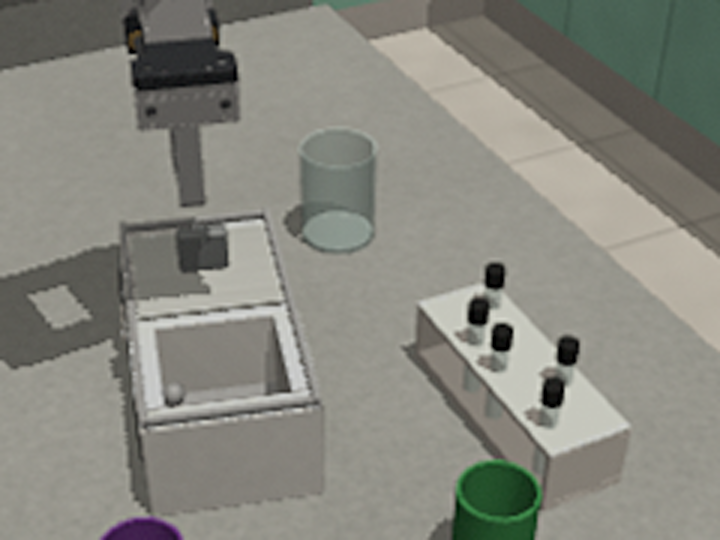

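Emit:
move_arm(delta_pos=[[-3, -1, 20], [-3, -0.5, 20], [-1, 0, 15], [0, 0, 5], [0, 0, 0]], delta_rot=[[0, 0, 0], [0, 0, 0], [0, 0, 0], [0, 0, 0], [0, 0, 0]])

```text
clock: 20.8
eef_pos: [0.559, 0.1976, 0.1254]
ee_rot: [[-0.966, 0.257, -0.002], [0.257, 0.966, -0.0], [0.002, -0.0, -1.0]]
ft_force: [-0.3, -0.1, -0.3]
finger_gap: 0.0452
```

Emit:
move_arm(delta_pos=[[0, 0, 0], [0, 0, 0], [0, 0, 0], [0, 0, 0], [0, 0, 0]], delta_rot=[[0, 0, 0], [0, 0, 0], [0, 0, 0], [0, 0, 0], [0, 0, 0]], claw=5, squeeze=12)

```text
clock: 21.42
eef_pos: [0.5601, 0.1979, 0.1272]
ee_rot: [[-0.966, 0.257, 0.002], [0.257, 0.966, 0.001], [-0.002, 0.001, -1.0]]
ft_force: [0.6, -0.1, -1.3]
finger_gap: 0.0142
```

```bash
python3 - <<'E'
from h import *
st();fy();print(sense()['ee_rot'].round(3))
E
```

```text
21.43 p [560.1 197.9 127.2] J [  8.5  12.9 101.8   0.   65.2 -66.6] F [ 0.6 -0.1 -1.3] M [-0.03 -0.   -0.05] gap 14.2
fy 49.5 fx 0.7 Fy 0.0 Fx 0.6
[[-0.966  0.257  0.002]
 [ 0.257  0.966  0.001]
 [-0.002  0.001 -1.   ]]
```

Emit:
move_arm(delta_pos=[[0, -10, 0], [0, -20, 0], [0, -22, 0], [0, -22, 0], [0, -12, 0]], delta_rot=[[0, 0, 0], [0, 0, 0], [0, 0, 0], [0, 0, 0], [0, 0, 0]])

```text
clock: 22.05
eef_pos: [0.5366, 0.1102, 0.1272]
ee_rot: [[-0.966, 0.258, 0.003], [0.258, 0.966, 0.002], [-0.003, 0.003, -1.0]]
ft_force: [1.6, 2.5, -1.8]
finger_gap: 0.0139
```

```bash
python3 - <<'E'
from h import *
st();fy()
E
```

```text
22.05 p [536.6 110.2 127.2] J [-3.000e-01  6.900e+00  1.086e+02  1.000e-01  6.430e+01 -7.540e+01] F [ 1.6  2.5 -1.8] M [ 0.26 -0.22 -0.02] gap 13.9
fy -41.3 fx 0.7 Fy 2.8 Fx 0.9
```

Emit:
move_arm(delta_pos=[[0, -5, 0], [0, -4, 0], [0, -3, 0], [0, -3, 0], [0, -3, 0]], delta_rot=[[0, 0, 0], [0, 0, 0], [0, 0, 0], [0, 0, 0], [0, 0, 0]])

```text
clock: 22.68
eef_pos: [0.5324, 0.0947, 0.1272]
ee_rot: [[-0.966, 0.259, 0.007], [0.26, 0.966, 0.01], [-0.004, 0.012, -1.0]]
ft_force: [6.9, 17.3, -5.1]
finger_gap: 0.0141
```

```bash
python3 - <<'E'
from h import *
st();fy()
E
```

```text
22.68 p [532.4  94.7 127.2] J [ -2.2   5.8 109.8   0.7  64.  -77.5] F [ 6.9 17.3 -5.1] M [ 2.92 -1.11 -0.  ] gap 14.1
fy -57.4 fx 0.7 Fy 18.5 Fx 2.2
```

Emit:
move_arm(delta_pos=[[0, -2, 0], [0, 0, 0], [0, 0, 0], [0, 0, 0], [0, 0, 0]], delta_rot=[[0, 0, 0], [0, 0, 0], [0, 0, 0], [0, 0, 0], [0, 0, 0]])

```text
clock: 23.3
eef_pos: [0.5324, 0.0949, 0.1271]
ee_rot: [[-0.966, 0.258, 0.009], [0.258, 0.966, 0.013], [-0.005, 0.015, -1.0]]
ft_force: [1.0, 2.6, -1.1]
finger_gap: 0.0141
```

```bash
python3 - <<'E'
from h import *
st();fy()
E
```

```text
23.3 p [532.4  94.9 127.1] J [ -2.3   5.8 109.9   0.9  63.9 -77.7] F [ 1.   2.6 -1.1] M [ 0.01 -0.11 -0.06] gap 14.1
fy -57.2 fx 0.7 Fy 2.8 Fx 0.3
```

Emit:
move_arm(delta_pos=[[0, 0, 0], [0, 0, 0], [0, 0, 0], [0, 0, 0], [0, 0, -15]], delta_rot=[[0, 0, 0], [0, 0, 0], [0, 0, 0], [0, 0, 0], [0, 0, 0]], claw=45)

```text
clock: 23.92
eef_pos: [0.5312, 0.0941, 0.1418]
ee_rot: [[-0.966, 0.258, 0.005], [0.258, 0.966, 0.013], [-0.001, 0.014, -1.0]]
ft_force: [0.1, -0.1, -0.5]
finger_gap: 0.0449
```

Emit:
move_arm(delta_pos=[[0, 0, -30], [0, 0, -40], [20, 20, -40], [40, 40, -20], [40, 40, 0]], delta_rot=[[0, 0, 0], [0, 0, 0], [0, 0, 0], [0, 0, 0], [0, 0, 0]])

```text
clock: 24.55
eef_pos: [0.4609, 0.2156, 0.2846]
ee_rot: [[-0.964, 0.265, 0.014], [0.265, 0.964, 0.014], [-0.009, 0.017, -1.0]]
ft_force: [-0.4, 0.5, -0.5]
finger_gap: 0.045
```

```bash
python3 - <<'E'
from h import *
st();fy()
R=sense()['ee_rot']
# move away to left/robot
print((R.T@np.array([-.1,.3,0.02])*200).round(0))
E
```

```text
24.55 p [460.9 215.6 284.6] J [ 11.9  -8.5 106.7   0.7  80.9 -62.8] F [-0.4  0.5 -0.5] M [-0.01 -0.04 -0.02] gap 45.0
fy 40.9 fx -99.6 Fy 0.4 Fx -0.5
[35. 53. -3.]
```

Emit:
move_arm(delta_pos=[[20, 55, 0], [20, 55, 0], [20, 55, 0], [20, 55, 0], [0, 20, 0]], delta_rot=[[0, 0, 0], [0, 0, 0], [0, 0, 0], [0, 0, 0], [0, 0, 0]])

```text
clock: 25.18
eef_pos: [0.4443, 0.4784, 0.2975]
ee_rot: [[-0.965, 0.262, 0.024], [0.262, 0.965, 0.019], [-0.018, 0.025, -1.0]]
ft_force: [-0.4, -0.7, 0.5]
finger_gap: 0.0454
```

```bash
python3 - <<'E'
from h import *
st()
U,V=np.meshgrid(np.arange(640),np.arange(400))
def win(a,b,cc,d): return (U>a)&(U<b)&(V>cc)&(V<d)
c=cam('top','top11');P=xyz(c);z=P[...,2]
F=np.array([546.6,150.3]);u=np.array([.2588,.9659])
for nm,w in (('top0',(255,330,165,265)),('top11',(255,330,165,265))):
    Q=xyz(ld(nm));zz=Q[...,2];m=win(*w)&(zz>.12)&(zz<.14);p=Q[m][:,:2]*1000;r=cv2.minAreaRect(p.astype(np.float32));print(nm,'tab',r,'y',(np.array(r[0])-F)@u)
m=win(362,400,210,248)&(z>.07)&(z<.08);p=P[m][:,:2]*1000;print('cup',cv2.minEnclosingCircle(p.astype(np.float32)),np.ptp(z[m]))
m=win(*(362,400,210,248))&(z>.003)&(z<.06);print('inside z',np.percentile(z[m],[5,50,95]))
i=c['img'][100:305,150:490,::-1];cv2.imwrite('pics/t11c.png',cv2.resize(i,None,fx=2.3,fy=2.3,interpolation=2))
cam('side','side11')
E
```

```text
25.18 p [444.3 478.4 297.5] J [ 37.2  10.6  85.9   0.1  81.7 -37.7] F [-0.4 -0.7  0.5] M [-0.01 -0.02 -0.02] gap 45.4
top0 tab ((533.43359375, 101.650390625), (14.25068187713623, 39.167232513427734), 75.04254150390625) y -50.39812363281251
top11 tab ((531.3530883789062, 94.30290985107422), (14.065241813659668, 39.6612434387207), 75.81239318847656) y -58.03349010238649
cup ((516.5895385742188, -116.57196044921875), 28.765668869018555) 0.006761766404472125
inside z [0.00321521 0.00573389 0.05300125]
```

View pics/t11c.png

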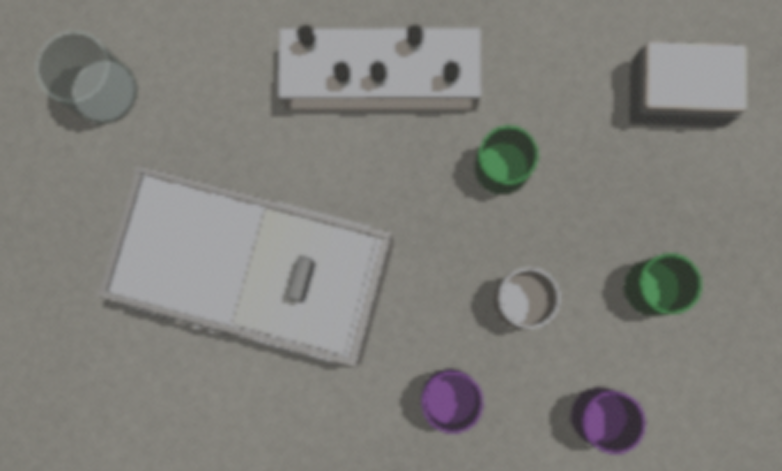

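View pics/side11.png

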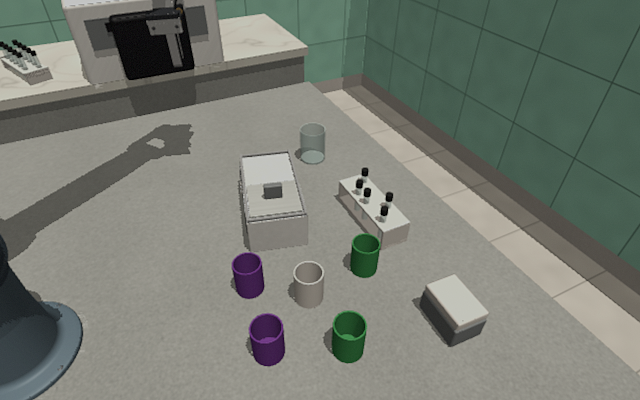

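The cover is home with the tab at y = -58.0 mm, and the cup is upright and empty at crop (528,298). The rack, beaker and box look unmoved. I'll let the arm come to rest, then hand in.

Emit:
move_arm(delta_pos=[[0, 0, 0], [0, 0, 0], [0, 0, 0], [0, 0, 0], [0, 0, 0]], delta_rot=[[0, 0, 0], [0, 0, 0], [0, 0, 0], [0, 0, 0], [0, 0, 0]])

```text
clock: 25.9
eef_pos: [0.4459, 0.4738, 0.2988]
ee_rot: [[-0.964, 0.266, 0.025], [0.267, 0.964, 0.019], [-0.019, 0.025, -1.0]]
ft_force: [-1.0, 0.8, 0.2]
finger_gap: 0.0451
```

```bash
python3 -c "
from rig import hand_in
print(hand_in())"
```

```text
the job is handed in; nothing more can be done
None
```

I slid the cover open to its stop, poured the balls into the hopper, stood the cup upright on the bench and slid the cover home. I handed the job in at about 26 s; hand-in reports no verdict.

- **Balls:** an image taken after the pour, before the cover closed, showed all six in the hopper. The cup looked empty in both final views.
- **Cover:** it started about 7 mm short of home. It opened until it met the stop, at about 13 N. It closed until it met the other stop, at about 18 N. The last image puts the tab at -58.0 mm in the feeder's y, which is the home position.
- **Cup:** it stands upright about 5 mm from where it started.
- **Bystanders:** the rack, beaker and box look unmoved in the last pictures. I judged that by eye and did not re-measure them.
- **Force:** the first attempt to set the cup down pressed it on the bench with about 13 N. I lifted it, levelled it, set it down again gently and then released it. The highest wrist force I read was about 19 N.

No check failed or disagreed.

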